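# Change the water filter cartridge

### The arm

A 7-joint arm with a two-finger parallel gripper is mounted at the origin on a cart in front of the work surface, level with it; the furniture and walls round the work are solid. World frame = base frame: x ahead of the robot, y to its left, z up, the work surface at z = 0. Lengths are in m, angles in rad, forces in N, time in s.
With the tool pointing down it reaches from about 0.35 to 0.9 m from the base axis. Payload 8.1 kg.
Tool frame: the origin (TCP) lies at the very end of the fingers, on their centre line; the grasp point (between the pads) lies arm.hold_point_z behind it (arm.hold_point_z is the distance from the TCP to the grasp point, in m); z points along the fingers, y is the line along which they close (so a half turn about z gives the same grasp; the last joint's range is limited). The gripper opens to 92 mm and grips with 3 to 60 N. Pads are 19 mm wide; open, the fingers measure 130 mm over their backs; the gripper's body (75 mm by 190 mm) begins 47 mm behind the grasp point.
Start: joints at [-1.374, 0.434, 0.025, 1.573, -0.012, 1.134, -0.075], TCP at [0.185, 0.597, 0.227] pointing down, gripper open.
Joint ranges: [-2.62, 2.62], [-0.44, 2.09], [-1.27, 1.32], [0.08, 2.57], [-1.32, 4.46], [0.12, 2], [-2.74, 2.74]. Speed limits (rad/s): [2.22, 2.22, 3.01, 3.01, 3.14, 3.14, 3.14].

### API

Orientations are given as a rotation vector (axis times angle).
In Python, from cell import arm, vision, job, cut_out gives the robot as it stands. The module is installed in compiled form; this text tells all that it offers.
- The arm moves only by the tool play_rows, never from a script. Its argument "increments" is text: rows parted by semicolons, each of 5 numbers parted by spaces: the shift along the tool's x, y, z in cm, then the turn about the tool's z in degrees, then the opening, from -1 (shut) to 1 (fully open), so that 0 is half open. A call has 1 to 5 rows; each row shifts and turns the commanded pose from where the row before left it, along the tool's axes as they then stand; what a row does not reach is not made up. A row lasts 1/12 s, in which the tool goes at most 41.7 mm and 7.16 degrees, less where a joint would pass 70% of its speed; a pose out of reach is approached as far as the arm can. A call is refused whole if a number of a shift passes 4.17 or a number of a turn 7.16, either way. A call with a gripper value outside its range is refused whole. The fingers move at their own pace and stop on an object; "grip_force" is the grip in N (left out, the last holds). Time passes only in rows, so rows that do not move let the fingers close. It gives the time, the measured TCP pose, the force, the opening and the grip force at its end, in the units of the state.
- arm.observe(): the state, without advancing time (a new reading comes with each control period).
- vision.get_image(name): name is "scene" or "top"; returns a dict with "frame" (384x512x3 uint8, red, green, blue), "z_map" (384x512 float32, m along the optical axis (not along the pixel's ray), 0 where there is no reading), "mtx" (3x3 intrinsics, pixels), "cam_to_world" (4x4, takes a point from camera to world coordinates). Camera axes: x right, y up, looking along -z (the intrinsics and any distortion apply to the point x, -y, -z); pixel columns grow to the right and rows downward; lengths in m; the calibration is good to about 2 mm. A picture is of the moment at which its call begins.
- job.sign_off(): hands the job in; it is judged then, once.
Trained networks look in a picture, given as the dict that the camera call returned (one of the last four; its "shot" number tells which), for a name from the list of things; names that differ only in an ending like _2 or _b are one class to them, and where a whole thing is asked for, a point or a joint stands for the part that bears it (a point fixed in the world has none). Each returns a list of dicts, best first, with "confidence" (0 to 1); they miss things now and then, are a little off and sometimes report something else, mostly with a low value. They report only what shows in the picture. A call takes as long as a camera call.
- cut_out(query, picture): "mask" (384x512 bool, what is visible of it) and "point" ([row, column] in pixels, amid what is visible of it).
The state is a dict: "clock": time; "joints": joint angles; "dq": joint speeds; "joint_efforts": joint torques, N m; "position": TCP position; "ee_rot": TCP orientation; "force": force on the tool from outside, world axes, zero at the start; "ft_torque": the same for the moment, N m; "width": opening from 0.0 (shut) to 1.0 (fully open); "gripper_force": force on a finger pad.
Only numpy, scipy, OpenCV 4.12 (cv2) and the standard library are available. Lean on these libraries where they do the work, as an engineer would, in place of code of your own. Each camera call takes 0.05 s, during which the arm holds its last target. There are 200 camera calls.

### The job

Change the cartridge in the counter-top water filter: squeeze the two side tabs of the spent cartridge together, draw it straight up out of the well and stand it upright on the white tray. Then push the fresh cartridge that waits on the tray fully home in the well, until both its tabs have clicked out under the catches. Go by feel and never strain the filter unit by wrenching, levering or ramming a cartridge, and leave the other things where they are.

Things in the scene. Friction and masses are not known exactly. Their poses are not given: they have to be found in the camera images.
- unit: counter-top water filter unit, pale grey box 130 deep (x) x 200 wide (y) x 96 high, fixed, on levelling feet that raise it 0 to 12 mm off the worktop. Origin under its centre, x to the rear, y to its left. In the left half (45 mm left of the centre) the cartridge well, open upward; on the right half a steel spout that stands 50 mm above the top and reaches forward, 97 mm from the well axis.
- seat (a point): on the well's axis, 64 mm below the unit's top face: where the foot of a latched cartridge sits (the well's hard floor is 1.5 mm lower). Axes of the unit. A sprung valve pin in the well pushes up on the foot over the last 10 mm, with 3 N at first, 6 N at the seat.
- mouth (a point): centre of the well's mouth in the unit's top face. The well is 46 (x) x 48 (y), 1 mm wider all round than a cartridge, with a lead-in 4 mm wide and 8 deep round the mouth. In its +y and -y walls are the catches, their undersides 12 mm below the top; a latched cartridge's barbs sit under them. z up.
- spent: cartridge latched in the well at the start, off-white, 44 (x) x 46 (y) x 88 high, about 0.2 kg, flat foot with rounded edges; origin under its foot, z up. On its +y and -y sides a sprung tab; the upper 24 mm (thumb pads, 20 wide) stand above the unit's top when latched. See fresh.
- fresh: same make of cartridge, standing on the tray. Thumb pads 62 to 88 above the foot, flared to 53 mm over all; squeezed to their stops they are parallel, 30 mm over all (about 10 N a side), and the barbs lie inside the body. Barbs: top 52 above the foot, 4.5 mm proud, sloped below. Between the tabs a fin 26 (x) x 14 (y), its top 82 above the foot.
- fresh_left (a joint): angle of the fresh cartridge's +y tab about its root 16 mm above the foot: 0 sprung out, 0.15 squeezed in to its stop
- fresh_right (a joint): angle of the fresh cartridge's -y tab, likewise
- tray: white melamine tray 292 (x) x 202 (y) x 10 mm, fixed; origin under its centre, its flat inner floor (270 x 180) 3 mm above the worktop. The fresh cartridge stands on its +x half; the -x half is free.
- peg: purple clothes peg used as a bag clip, 72 x 15 x 12 mm, loose, lying near the tray's -y edge; leave alone
- peeler: vegetable peeler, 170 x 25 x 18 mm, loose, lying on the strip of worktop in front of the sink; leave alone
- tumbler: drinking glass 80 wide, 91 high, loose, front right of the worktop; leave alone

How it is judged:
By the outcome, as a careful person would: the job done as asked, in the order asked, and still so for the second after the job is handed in, with the robot touching nothing.
It also fails if it takes over 69 s, if anything falls off the work surface, if the arm or the gripper's body presses on something with over 40 N, if the wrist force passes 120 N, or if a joint passes its speed limit or range.

## Working session

There is one attempt and no reset: what is moved stays moved. The work goes in short steps, Python scripts to look and compute and a tool call to move; the robot and the scene stay as the last step left them, time stands still between calls to the robot, and variables do not carry over. Pictures are saved under pics/ and viewed, at most 10 in all, crops included, and the job is handed in when it is done.

Besides the shell and the picture viewer there is one more tool, called by a JSON object that holds its "fn" and its "kwargs". play_rows: Moves the arm, as the interface text tells. Its arguments: {"type":"object","properties":{"increments":{"type":"string"},"grip_force":{"type":"number"}},"required":["increments"]}

```bash
mkdir -p pics
cat > h.py <<'E'
import numpy as np, cv2
from cell import arm, vision, job, cut_out
def pts(p):
    z=p["z_map"]; K=p["mtx"]; r,c=np.mgrid[0:384,0:512]
    X=np.stack([(c-K[0,2])/K[0,0]*z,-(r-K[1,2])/K[1,1]*z,-z,np.ones_like(z)],-1)
    W=X@np.array(p["cam_to_world"]).T
    W[z==0]=np.nan
    return W[...,:3]
def rect(P):
    (c,s,a)=cv2.minAreaRect((P[:,:2]*1000).astype(np.float32)); return np.round(c,1),np.round(s,1),round(a,1)
E
python3 - <<'E'
from h import *
s=arm.observe(); print({k:np.round(v,3) for k,v in s.items()}, arm.hold_point_z)
im=[]
for n in("scene","top"):
    p=vision.get_image(n); im.append(p["frame"]); W=pts(p); print(n,np.round(p["cam_to_world"],2).tolist(),p["mtx"].tolist(), [k for k in p])
    for q in("unit","spent","fresh","tray","peg","tumbler"):
        for d in cut_out(q,p)[:2]:
            m=d["mask"]&~np.isnan(W[...,0]); 
            if m.sum()<5: continue
            P=W[m]; print(q,round(d["confidence"],2),d["point"],m.sum(),np.round(np.percentile(P,[2,50,98],axis=0),3).tolist(),*rect(P))
cv2.imwrite("pics/a.png",cv2.resize(np.vstack(im),None,fx=.78,fy=.78)[...,::-1])
E
```

```text
{'clock': np.float64(0.0), 'joints': array([-1.374,  0.435,  0.025,  1.574, -0.012,  1.134, -0.075]), 'dq': array([-0.   ,  0.001, -0.   , -0.   , -0.001, -0.001, -0.   ]), 'joint_efforts': array([-1.0000e-03, -6.6786e+01,  9.8500e-01, -3.1446e+01, -6.1000e-02,
        4.3000e-02,  0.0000e+00]), 'position': array([0.184, 0.597, 0.226]), 'ee_rot': array([-4.690e-01, -3.106e+00,  2.000e-03]), 'force': array([-0.26 ,  0.841, -0.112]), 'ft_torque': array([0.034, 0.018, 0.066]), 'gripper_force': np.float64(0.0), 'width': np.float64(1.001)} 0.0188
scene [[-0.2, 0.61, -0.77, -0.94], [-0.98, -0.14, 0.15, 0.34], [-0.01, 0.78, 0.62, 1.25], [0.0, 0.0, 0.0, 1.0]] [[492.2386568351195, 0.0, 256.1015489127841], [0.0, 492.2386568351195, 195.2382013934305], [0.0, 0.0, 1.0]] ['frame', 'z_map', 'mtx', 'cam_to_world', 'shot']
unit 0.81 [201.7, 235.0] 1901 [[0.435, 0.053, -0.001], [0.464, 0.144, 0.092], [0.574, 0.24, 0.147]] [371.1 127.6] [689.7 200. ] 5.5
unit 0.63 [200.8, 373.3] 534 [[0.357, -0.414, 0.004], [0.382, -0.373, 0.058], [0.438, -0.338, 0.09]] [ 400.2 -378.9] [ 77. 100.] 59.9
spent 0.6 [194.5
[... 882 characters left out ...]
'z_map', 'mtx', 'cam_to_world', 'shot']
unit 0.57 [188.2, 226.4] 3165 [[0.444, 0.042, 0.02], [0.508, 0.13, 0.1], [0.587, 0.236, 0.148]] [524.6 143.9] [183.8 216.9] 3.8
spent 0.79 [190.3, 208.7] 229 [[0.489, 0.162, 0.05], [0.51, 0.183, 0.097], [0.53, 0.207, 0.125]] [509.2 184.7] [41.3 50.7] 7.1
fresh 0.9 [176.1, 320.9] 286 [[0.543, -0.167, 0.017], [0.562, -0.141, 0.062], [0.585, -0.119, 0.09]] [ 567.7 -151.1] [46.  67.1] 21.5
peg 0.45 [194.7, 345.5] 115 [[0.477, -0.239, 0.0], [0.508, -0.225, 0.013], [0.539, -0.213, 0.018]] [ 508.  -226.6] [16.  67.7] 76.1
tumbler 0.59 [229.2, 401.1] 784 [[0.362, -0.413, 0.008], [0.401, -0.389, 0.039], [0.434, -0.338, 0.092]] [ 395.9 -385.9] [100.   78.1] 81.9
```

View pics/a.png

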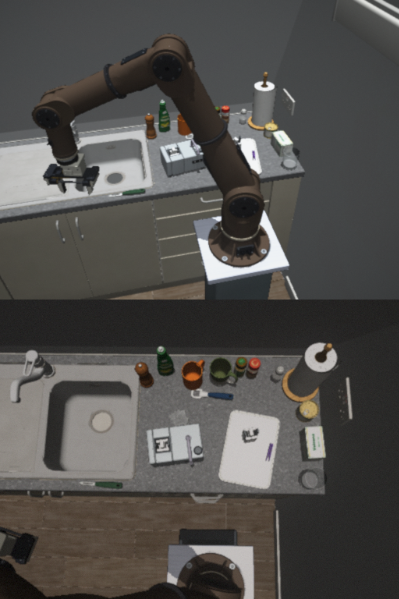

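The unit is left of centre, with the spent cartridge in its left half. The tray is on the right, with the fresh cartridge on its far half. Next I'll zoom in and measure both from the point cloud.

Run:
```python
from h import *
W=[];F=[]
for i in range(3):
    p=vision.get_image("top"); W.append(pts(p)); 
W=np.nanmedian(W,axis=0); f=p["frame"]
x,y,z=W[...,0],W[...,1],W[...,2]
box=(x>.40)&(x<.64)&(y>0)&(y<.28)
t=box&(z>.085)&(z<.113); 
h=np.histogram(z[t],bins=np.arange(.085,.114,.002)); print(h)
zt=np.median(z[t]);t=box&(abs(z-zt)<.008)
t=cv2.morphologyEx(t.astype(np.uint8),cv2.MORPH_OPEN,np.ones((3,3)))>0
print("top",zt,t.sum(),rect(W[t]))
for q in("spent","fresh","tray"):
    for d in cut_out(q,p)[:2]:
        m=d["mask"]; P=W[m&~np.isnan(x)]; zz=P[:,2]
        print(q,d["confidence"],m.sum(),rect(P),np.round(np.percentile(zz,[5,25,50,75,95]),3))
        top=P[zz>np.percentile(zz,97)-.012] ; print(" upper",rect(top), np.round(top[:,2].mean(),3))
b=(x>.35)&(x<.7)&(y>-.33)&(y<0)&(abs(z-.003)<.02)&(f.min(-1)>170)
print("tray",rect(W[b]),np.median(z[b]))
c1=f[150:235,170:270];c2=f[150:235,285:385]
im=np.hstack([cv2.resize(c,(400,340),interpolation=cv2.INTER_CUBIC) for c in(c1,c2)])
cv2.imwrite("pics/b.png",im[...,::-1])
```

```text
(array([  11,   12,   18,   33,  102,  185,  653, 1139,  536,   75,   36,
         35,    8,    2]), array([0.085, 0.087, 0.089, 0.091, 0.093, 0.095, 0.097, 0.099, 0.101,
       0.103, 0.105, 0.107, 0.109, 0.111, 0.113]))
top 0.09972373144962243 2711 (array([517.4, 139.6]), array([130.6, 200.1]), 8.3)
spent 0.68 269 (array([510.1, 185.7]), array([44.5, 56.6]), 13.2) [0.053 0.093 0.096 0.115 0.123]
 upper (array([511.2, 184.5]), array([25.2, 53.5]), 14.3) 0.119
fresh 0.62 339 (array([ 571. , -154.8]), array([49.1, 76. ]), 20.7) [0.014 0.045 0.062 0.072 0.089]
 upper (array([ 567.5, -145.2]), array([24.1, 52.7]), 6.4) 0.086
fresh 0.34 62 (array([ 516.7, -228.7]), array([12.6, 49.7]), 77.1) [0.005 0.012 0.014 0.015 0.016]
 upper (array([ 516.7, -228.7]), array([12.6, 49.7]), 77.1) 0.013
tray 0.68 5756 (array([ 520.8, -150.9]), array([207.7, 299.1]), 79.3) [0.001 0.003 0.004 0.005 0.009]
 upper (array([ 520.8, -150.9]), array([207.7, 299.1]), 79.3) 0.004
tray (array([ 521.5, -149.8]), array([197.5, 288.1]), 79.5) 0.0036896910375006087
```

View pics/b.png

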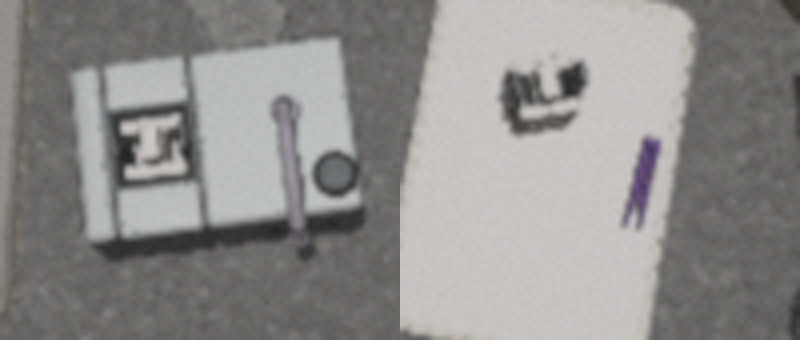

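The top view shows the unit turned about +8°, with the well at about (511,184) and its top at z≈0.100. The fresh cartridge is at crop (545,95), and the peg at (645,180) is clear of it. Next I'll refine both cartridges' yaw and position, and work out the moves.

```bash
cat >> h.py <<'E'
def cloud(c,r,zlo,zhi,n=5,cam="top"):
    P=[]
    for _ in range(n):
        W=pts(vision.get_image(cam)).reshape(-1,3)
        P.append(W[(np.hypot(W[:,0]-c[0],W[:,1]-c[1])<r)&(W[:,2]>zlo)&(W[:,2]<zhi)])
    return np.vstack(P)
def pca(P):
    m=P[:,:2].mean(0); w,v=np.linalg.eigh(np.cov(P[:,:2].T)); a=np.degrees(np.arctan2(v[1,1],v[0,1]))%180
    return np.round(m*1000,1),round(a,1),np.round(np.sqrt(w)*1000,1),np.round(np.percentile(P[:,2],[5,50,95]),4),len(P)
E
python3 - <<'E'
from h import *
for cam in("top","scene"):
    P=cloud((.511,.1845),.042,.110,.14,5,cam)
    if len(P)>20: print(cam,"spent",pca(P),rect(P))
    P=cloud((.568,-.146),.045,.07,.11,5,cam)
    if len(P)>20: print(cam,"fresh",pca(P),rect(P))
E
```

```text
top spent (array([510.1, 185.1]), np.float64(97.3), array([ 6.9, 15.5]), array([0.112 , 0.1189, 0.1262]), 397) (array([510.5, 183.3]), array([25.5, 54. ]), 1.3)
top fresh (array([ 566.8, -147.8]), np.float64(102.3), array([ 7.1, 15.4]), array([0.0718, 0.0848, 0.0932]), 462) (array([ 567.7, -145.2]), array([27.1, 53.8]), 4.8)
scene spent (array([507.4, 182. ]), np.float64(103.7), array([ 7.9, 16.2]), array([0.1111, 0.1159, 0.1231]), 173) (array([507.3, 182.8]), array([51.3, 36.9]), 88.2)
scene fresh (array([ 564.8, -153. ]), np.float64(108.4), array([ 8.3, 12.6]), array([0.0712, 0.0797, 0.0887]), 213) (array([ 565.2, -154.3]), array([37.7, 37.3]), 81.7)
```

{"fn": "play_rows", "kwargs": {"increments": "0 0 0 -6.5 1; 0 0 0 -6.5 1; 0 0 0 -6.5 1; 0 0 0 -6 1; 0 0 0 0 1"}}

```text
clock: 2.42
position: [0.1847, 0.5971, 0.2267]
ee_rot: [0.235, -3.133, -0.0]
force: [-0.0, -0.1, -0.4]
width: 0.997
gripper_force: 0.0
```

{"fn": "play_rows", "kwargs": {"increments": "-2 -3.5 0 0 1; -2 -3.5 0 0 1; -2 -3.5 0 0 1; -2 -3.5 0 0 1; -2 -3.5 0 0 1"}}

```text
clock: 2.83
position: [0.3097, 0.4369, 0.2269]
ee_rot: [-0.222, 3.134, 0.001]
force: [0.9, -0.3, 1.0]
width: 1.001
gripper_force: 0.0
```

{"fn": "play_rows", "kwargs": {"increments": "-2 -3.5 0 0 1; -2 -3.5 0 0 1; -2 -3.5 0 0 1; -2 -3.5 0 0 1; -2 -3.5 0 0 1"}}

```text
clock: 3.25
position: [0.434, 0.278, 0.2271]
ee_rot: [-0.221, 3.133, 0.001]
force: [0.9, 0.3, -0.3]
width: 0.997
gripper_force: 0.0
```

{"fn": "play_rows", "kwargs": {"increments": "-2 -3.5 0 0 1; -2 -3.5 0 0 1; -2.1 -3.7 0 0 1; 0 0 0 0 1; 0 0 0 0 1"}}

```text
clock: 3.67
position: [0.5099, 0.1806, 0.2268]
ee_rot: [-0.213, 3.134, -0.001]
force: [-0.5, 0.9, 0.6]
width: 0.998
gripper_force: 0.0
```

```bash
cat >> h.py <<'E'
from scipy.spatial.transform import Rotation as Ro
def go(x,y,z,yaw):
    s=arm.observe(); R=Ro.from_rotvec(s["ee_rot"]).as_matrix()
    d=R.T@(np.array([x,y,z])-s["position"])*100
    a=np.degrees(np.arctan2(R[1,1],R[0,1]))
    print("t",round(s["clock"],2),"pos",np.round(s["position"],4),"tooly",round(a,2),"tilt",np.round(R[:2,2],3),"-> xyz cm",np.round(d,2),"turn",round(a-yaw,2),"F",np.round(s["force"],1),"M",np.round(s["ft_torque"],2),"w",round(float(s["width"]),3),"gf",s["gripper_force"], "n",np.ceil(np.linalg.norm(d)/4.1))
E
python3 -c "
from h import *
go(.511,.1845,.103,98.1)
p=vision.get_image('top');cv2.imwrite('pics/c.png',cv2.resize(p['frame'][130:240,160:300],None,fx=5,fy=5)[...,::-1])"
```

```text
t 3.67 pos [0.5099 0.1806 0.2268] tooly 97.79 tilt [ 0.001 -0.001] -> xyz cm [-0.15  0.38 12.38] turn -0.31 F [-0.5  0.9  0.6] M [0.07 0.06 0.04] w 0.998 gf 0.0 n 4.0
```

View pics/c.png

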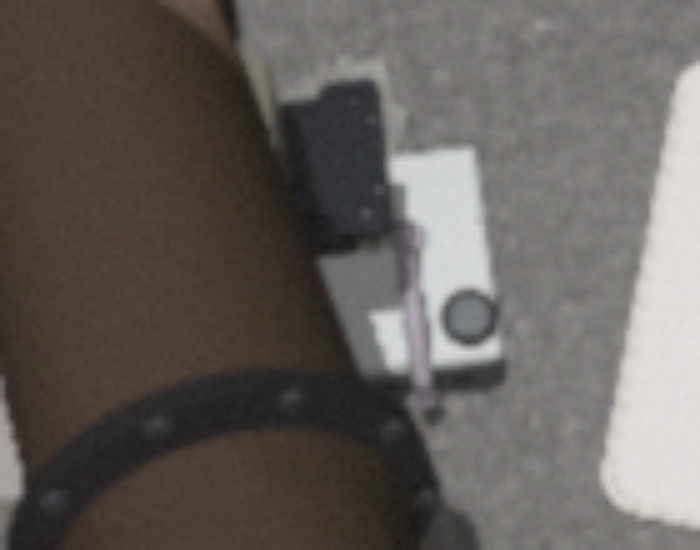

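The arm hides the well from the top camera, so I'll descend on the measured estimate and use force to check.

{"fn": "play_rows", "kwargs": {"increments": "-0.15 0.35 3.5 0 1; 0 0 3.5 0 1; 0 0 2.5 0 1; 0 0 1.5 0 1; 0 0 0 0 1"}}

```text
clock: 4.13
position: [0.5063, 0.1881, 0.1136]
ee_rot: [0.229, -3.128, 0.002]
force: [-0.7, -0.9, 0.6]
width: 1.002
gripper_force: 0.0
```

```bash
python3 -c "
from h import *
go(.511,.1845,.103,98.1)"
```

```text
t 4.13 pos [0.5063 0.1881 0.1136] tooly 98.38 tilt [-0.006 -0.002] -> xyz cm [-0.42 -0.42  1.06] turn 0.28 F [-0.7 -0.9  0.6] M [ 0.05  0.03 -0.03] w 1.002 gf 0.0 n 1.0
```

{"fn": "play_rows", "kwargs": {"increments": "0 0 0 0 1; 0 0 0 0 1; 0 0 0 0 1"}}

```text
clock: 4.38
position: [0.5102, 0.188, 0.1183]
ee_rot: [-0.228, 3.131, 0.002]
force: [0.5, -0.4, 0.1]
width: 1.005
gripper_force: 0.0
```

```bash
python3 -c "
from h import *
go(.511,.1845,.103,98.1)"
```

```text
t 4.38 pos [0.5102 0.188  0.1183] tooly 98.33 tilt [0.002 0.001] -> xyz cm [-0.03 -0.36  1.53] turn 0.23 F [ 0.5 -0.4  0.1] M [ 0.03 -0.02  0.01] w 1.005 gf 0.0 n 1.0
```

{"fn": "play_rows", "kwargs": {"increments": "-0.03 -0.35 0.7 0.2 1; 0 0 0.5 0 1; 0 0 0.3 0 1; 0 0 0 0 1; 0 0 0 0 1"}}

```text
clock: 4.8
position: [0.5101, 0.1835, 0.1015]
ee_rot: [0.222, -3.133, 0.0]
force: [-1.1, -0.0, -0.3]
width: 0.998
gripper_force: 0.0
```

{"fn": "play_rows", "kwargs": {"increments": "0 0 0 0 0.3; 0 0 0 0 0.25; 0 0 0 0 0.2; 0 0 0 0 0.2; 0 0 0 0 0.2", "grip_force": 15}}

```text
clock: 5.22
position: [0.5103, 0.1837, 0.1018]
ee_rot: [-0.222, 3.134, 0.0]
force: [-0.5, 0.3, -0.3]
width: 0.688
gripper_force: 0.0
```

```bash
python3 -c "
from h import *
go(.511,.1845,.103,98.1)
p=vision.get_image('scene');cv2.imwrite('pics/d.png',cv2.resize(p['frame'][150:250,170:310],None,fx=5,fy=5,interpolation=cv2.INTER_CUBIC)[...,::-1])"
```

```text
t 5.22 pos [0.5103 0.1837 0.1018] tooly 98.12 tilt [0. 0.] -> xyz cm [-0.08  0.07 -0.12] turn 0.02 F [-0.5  0.3 -0.3] M [ 0.04  0.01 -0.04] w 0.688 gf 0.0 n 1.0
```

View pics/d.png

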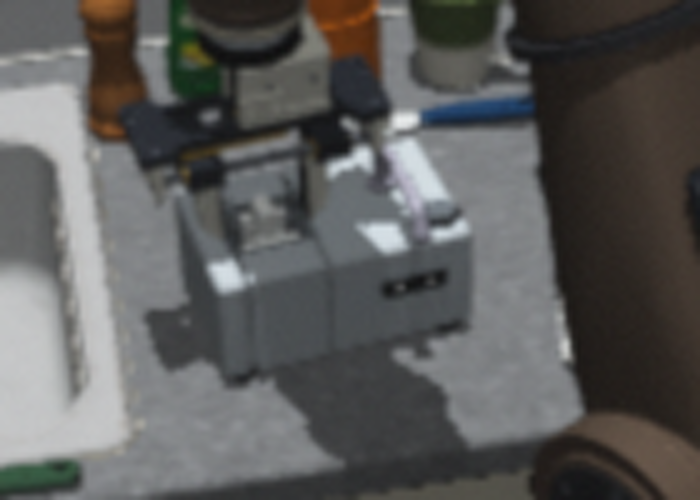

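The view shows the fingers straddling the pads at about (265,205), with the gripper body just above the spout at (385,170). I'll raise slightly and close.

{"fn": "play_rows", "kwargs": {"increments": "-0.05 0.05 -0.15 0 0.1; 0 0 0 0 0; 0 0 0 0 -0.1; 0 0 0 0 -0.2; 0 0 0 0 -0.3", "grip_force": 25}}

```text
clock: 5.68
position: [0.5109, 0.1844, 0.1035]
ee_rot: [-0.223, 3.133, 0.001]
force: [-0.6, -3.1, 2.8]
width: 0.377
gripper_force: 8.7
```

{"fn": "play_rows", "kwargs": {"increments": "0 0 0 0 -0.4; 0 0 0 0 -0.5; 0 0 0 0 -0.6; 0 0 0 0 -0.6; 0 0 0 0 -0.6"}}

```text
clock: 6.1
position: [0.5109, 0.184, 0.1034]
ee_rot: [-0.222, 3.133, -0.0]
force: [0.4, -3.4, 4.6]
width: 0.332
gripper_force: 25.0
```

```bash
python3 -c "
from h import *
go(.511,.1845,.103,98.1)"
```

```text
t 6.1 pos [0.5109 0.184  0.1034] tooly 98.11 tilt [ 0. -0.] -> xyz cm [-0.02  0.05  0.04] turn 0.01 F [ 0.4 -3.4  4.6] M [-0.77  0.02  0.04] w 0.332 gf 25.02906024456024 n 1.0
```

{"fn": "play_rows", "kwargs": {"increments": "0 -0.05 -0.2 0 -0.6; 0 0 -0.4 0 -0.6; 0 0 -0.5 0 -0.6; 0 0 -0.6 0 -0.6; 0 0 -0.6 0 -0.6"}}

```text
clock: 6.52
position: [0.5102, 0.1841, 0.1265]
ee_rot: [0.223, -3.133, -0.0]
force: [1.0, 0.6, -2.3]
width: 0.337
gripper_force: 24.9
```

```bash
python3 -c "
from h import *
go(.511,.1845,.245,98.1)"
```

```text
t 6.52 pos [0.5102 0.1841 0.1265] tooly 98.15 tilt [-0.001  0.   ] -> xyz cm [ -0.08   0.04 -11.85] turn 0.05 F [ 1.   0.6 -2.3] M [0.01 0.01 0.05] w 0.337 gf 24.925048649311066 n 3.0
```

{"fn": "play_rows", "kwargs": {"increments": "0 0 -1.2 0 -0.6; 0 0 -1.8 0 -0.6; 0 0 -2 0 -0.6; 0 0 -2 0 -0.6; 0 0 -2 0 -0.6"}}

```text
clock: 6.93
position: [0.5101, 0.1839, 0.2174]
ee_rot: [0.223, -3.133, -0.0]
force: [-1.4, 0.5, -2.6]
width: 0.335
gripper_force: 24.9
```

{"fn": "play_rows", "kwargs": {"increments": "0 0 -2 0 -0.6; 0 0 -1.2 0 -0.6; 0 0 0 0 -0.6; 0.5 -1.5 0 0 -0.6; 0.8 -2.5 0 0 -0.6"}}

```text
clock: 7.35
position: [0.5027, 0.1444, 0.2473]
ee_rot: [0.23, -3.132, -0.002]
force: [-0.3, -0.2, -1.3]
width: 0.331
gripper_force: 24.9
```

{"fn": "play_rows", "kwargs": {"increments": "1 -2.9 0 0 -0.6; 1 -2.9 0 0 -0.6; 1 -2.9 0 0 -0.6; 1 -2.9 0 0 -0.6; 1 -2.9 0 0 -0.6"}}

```text
clock: 7.77
position: [0.4729, -0.0101, 0.2472]
ee_rot: [0.222, -3.132, -0.0]
force: [0.7, -0.0, -2.3]
width: 0.338
gripper_force: 24.9
```

{"fn": "play_rows", "kwargs": {"increments": "1 -2.9 0 0 -0.6; 1 -2.9 0 0 -0.6; 1 -2.9 0 0 -0.6; 0.8 -2 0 0 -0.6; 0.4 -1.5 0 0 -0.6"}}

```text
clock: 8.18
position: [0.4478, -0.1377, 0.2472]
ee_rot: [0.218, -3.132, -0.0]
force: [0.0, 1.0, -2.1]
width: 0.334
gripper_force: 24.9
```

{"fn": "play_rows", "kwargs": {"increments": "0 0 0 0 -0.6; 0 0 0 0 -0.6; 0 0 0 0 -0.6"}}

```text
clock: 8.43
position: [0.4497, -0.1342, 0.2475]
ee_rot: [0.223, -3.132, -0.001]
force: [-0.1, -0.2, -2.0]
width: 0.338
gripper_force: 24.9
```

```bash
python3 -c "
from h import *
go(.450,-.135,.085,98.1)
p=vision.get_image('scene');cv2.imwrite('pics/e.png',cv2.resize(p['frame'][110:250,200:390],None,fx=4,fy=4,interpolation=cv2.INTER_CUBIC)[...,::-1])"
```

```text
t 8.43 pos [ 0.4497 -0.1342  0.2475] tooly 98.15 tilt [-0.001  0.001] -> xyz cm [-0.04 -0.1  16.25] turn 0.05 F [-0.1 -0.2 -2. ] M [ 0.08  0.06 -0.  ] w 0.338 gf 24.924986958503723 n 4.0
```

View pics/e.png

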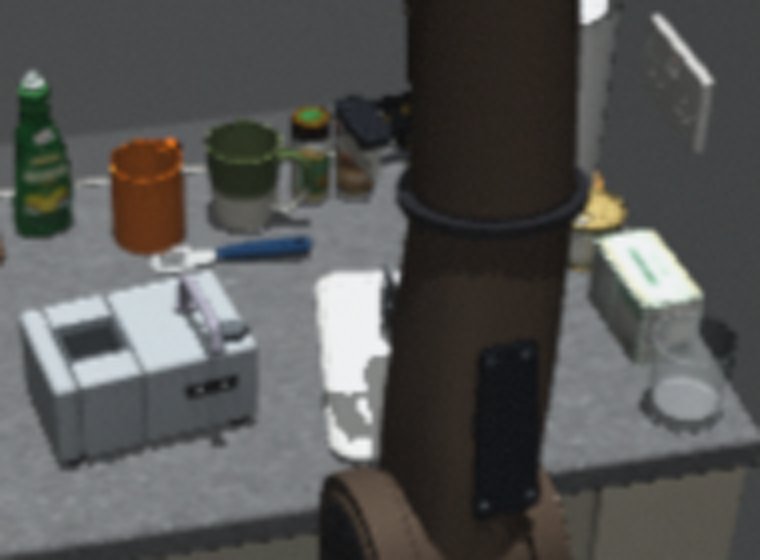

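The well at (90,335) is now empty and the spent cartridge is held above the tray. I'll start lowering it and measure the open well.

{"fn": "play_rows", "kwargs": {"increments": "0 -0.1 2.5 0 -0.6; 0 0 3.5 0 -0.6; 0 0 3.5 0 -0.6; 0 0 3 0 -0.6; 0 0 2 0 -0.6"}}

```text
clock: 8.9
position: [0.449, -0.1344, 0.1005]
ee_rot: [0.226, -3.131, -0.002]
force: [-0.5, -0.2, -1.7]
width: 0.335
gripper_force: 24.9
```

{"fn": "play_rows", "kwargs": {"increments": "0 0 1.4 0 -0.6; 0 0 0.6 0 -0.6; 0 0 0 0 -0.6; 0 0 0 0 -0.6; 0 0 0 0 -0.6"}}

```text
clock: 9.32
position: [0.4511, -0.1358, 0.0841]
ee_rot: [-0.223, 3.132, -0.0]
force: [0.2, -0.2, -1.3]
width: 0.333
gripper_force: 24.9
```

Run:
```python
from h import *
go(.450,-.135,.0707,98.1)
W=[];G=[]
for i in range(6):
    p=vision.get_image("top"); W.append(pts(p)); G.append(p["frame"].astype(float))
W=np.nanmedian(W,axis=0); x,y,z=W[...,0],W[...,1],W[...,2]; g=np.mean(G,axis=0)
near=(np.hypot(x-.511,y-.1845)<.04)
hole=near&(z<.075); print("hole",hole.sum(),rect(W[hole]),np.round(np.percentile(z[hole],[5,50,95]),3))
t=(x>.42)&(x<.62)&(y>.02)&(y<.26)&(z>.09)&(z<.108)
t=cv2.morphologyEx(t.astype(np.uint8),cv2.MORPH_OPEN,np.ones((3,3)))>0
print("top",rect(W[t]),np.median(z[t]))
# project hole via pixels at plane z=top: dark pixels
K=p["mtx"];C=np.array(p["cam_to_world"]);r,c=np.mgrid[0:384,0:512]
d=np.stack([(c-K[0,2])/K[0,0],-(r-K[1,2])/K[1,1],-np.ones_like(r,float)],-1)@C[:3,:3].T
s=(.0997-C[2,3])/d[...,2]; X=C[:3,3]+s[...,None]*d
m=(np.hypot(X[...,0]-.511,X[...,1]-.1845)<.04)&(g.mean(-1)<130)
print("dark",m.sum(),rect(X[m]),X[m].mean(0))
cv2.imwrite("pics/f.png",cv2.resize(g[140:240,160:290].astype(np.uint8),None,fx=5,fy=5,interpolation=cv2.INTER_CUBIC)[...,::-1])
```

```text
t 9.32 pos [ 0.4511 -0.1358  0.0841] tooly 98.15 tilt [ 0.002 -0.   ] -> xyz cm [0.1  0.1  1.34] turn 0.05 F [ 0.2 -0.2 -1.3] M [ 0.07  0.05 -0.02] w 0.333 gf 24.925452768802643 n 1.0
hole 232 (array([514., 189.]), array([40.1, 51.4]), 7.8) [0.033 0.035 0.068]
top (array([517.3, 139.4]), array([129.7, 200. ]), 8.2) 0.09986555699897903
dark 426 (array([512.4, 182.6]), array([57. , 62.9]), 8.1) [0.51221165 0.18285283 0.0997    ]
```

View pics/f.png

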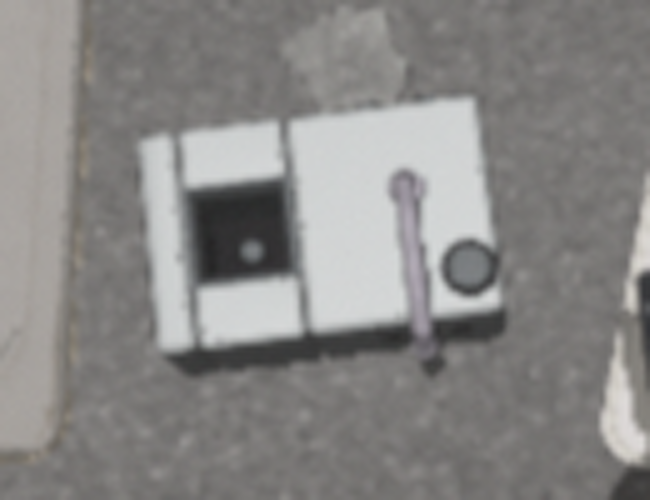

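The open well is at about (240,230) with the pin visible in it, and it agrees with the estimate (512,183, yaw 8.1°). I'll set the spent cartridge down.

{"fn": "play_rows", "kwargs": {"increments": "0 0 0.5 0 -0.6; 0 0 0.4 0 -0.6; 0 0 0.2 0 -0.6; 0 0 0.1 0 -0.6; 0 0 0 0 -0.6"}}

```text
clock: 10.03
position: [0.45, -0.136, 0.0708]
ee_rot: [0.222, -3.133, -0.0]
force: [0.0, 0.1, -2.5]
width: 0.335
gripper_force: 24.9
```

{"fn": "play_rows", "kwargs": {"increments": "0 0 0.1 0 -0.6; 0 0 0 0 -0.6; 0 0 0 0 -0.6"}}

```text
clock: 10.28
position: [0.4504, -0.1362, 0.0706]
ee_rot: [-0.222, 3.133, 0.0]
force: [-1.0, -0.6, 4.2]
width: 0.332
gripper_force: 25.0
```

```bash
python3 -c "
from h import *
go(.450,-.135,.0707,98.1)"
```

```text
t 10.28 pos [ 0.4504 -0.1362  0.0706] tooly 98.11 tilt [0. 0.] -> xyz cm [ 0.02  0.12 -0.01] turn 0.01 F [-1.  -0.6  4.2] M [ 0.11  0.39 -0.01] w 0.332 gf 24.969169199466705 n 1.0
```

{"fn": "play_rows", "kwargs": {"increments": "0 0 0 0 -0.3; 0 0 0 0 -0.2; 0 0 0 0 0; 0 0 0 0 0.3; 0 0 0 0 0.6"}}

```text
clock: 10.7
position: [0.4505, -0.1362, 0.0704]
ee_rot: [-0.222, 3.133, -0.0]
force: [-1.2, -1.3, 1.6]
width: 0.568
gripper_force: 1.7
```

{"fn": "play_rows", "kwargs": {"increments": "0 0 0 0 0.6; 0 0 -0.5 0 0.6; 0 0 -2 0 0.6; 0 0 -3.5 0 0.6; 0 0 -4 0 0.6"}}

```text
clock: 11.12
position: [0.4487, -0.1358, 0.1703]
ee_rot: [0.222, -3.13, -0.001]
force: [0.5, -0.0, -0.2]
width: 0.796
gripper_force: 0.0
```

{"fn": "play_rows", "kwargs": {"increments": "0 1 -3 0 0.6; 0 4 0 0 0.6; 0 4 0 0 0.6; 0 4 0 0 0.6; 0 4 0 0 0.6"}}

```text
clock: 11.53
position: [0.4257, 0.0339, 0.2009]
ee_rot: [-0.221, 3.133, 0.0]
force: [0.7, 0.3, -0.4]
width: 0.8
gripper_force: 0.0
```

{"fn": "play_rows", "kwargs": {"increments": "0 4 0 0 0.6; 0 3 0 0 0.6; 0 0 0 0 0.6; 0 0 0 0 0.6"}}

```text
clock: 11.87
position: [0.416, 0.103, 0.2004]
ee_rot: [-0.229, 3.133, 0.0]
force: [-1.1, -1.0, -0.1]
width: 0.798
gripper_force: 0.0
```

Run:
```python
from h import *
go(.5675,-.1455,.2,98.1)
for n,c in(("fresh",(.5675,-.146)),("spent",(.4504,-.1362))):
    W=[];G=[]
    for i in range(4):
        p=vision.get_image("top");W.append(pts(p));G.append(p["frame"].astype(float))
    W=np.nanmedian(W,axis=0);P=W.reshape(-1,3);
    P=P[(np.hypot(P[:,0]-c[0],P[:,1]-c[1])<.042)&(P[:,2]>.06)&(P[:,2]<.11)]
    print(n,pca(P),rect(P))
    U=P[P[:,2]>.078]; print(pca(U),rect(U))
cv2.imwrite("pics/g.png",cv2.resize(np.mean(G,axis=0)[150:240,290:390].astype(np.uint8),None,fx=6,fy=6,interpolation=cv2.INTER_CUBIC)[...,::-1])
```

```text
t 11.87 pos [0.416  0.103  0.2004] tooly 98.35 tilt [0. 0.] -> xyz cm [-11.38 -26.79   0.04] turn 0.25 F [-1.1 -1.  -0.1] M [-0.02  0.02 -0.04] w 0.798 gf 0.0 n 8.0
fresh (array([ 565.7, -146.4]), np.float64(105.9), array([12.7, 14.7]), array([0.0612, 0.0651, 0.0915]), 207) (array([ 567.3, -144.7]), array([44.1, 52.9]), 11.4)
(array([ 567.1, -147.1]), np.float64(102.1), array([ 6.9, 15.9]), array([0.0804, 0.0855, 0.0924]), 77) (array([ 567.6, -145. ]), array([24.9, 52.7]), 5.4)
spent (array([ 449.6, -137.2]), np.float64(103.4), array([12.8, 14.3]), array([0.0609, 0.0652, 0.0908]), 199) (array([ 450. , -135.8]), array([42.7, 53.4]), 10.1)
(array([ 450.4, -137.1]), np.float64(98.2), array([ 6.8, 15.4]), array([0.0801, 0.0855, 0.0921]), 77) (array([ 449.6, -135.6]), array([23.6, 52.5]), 4.6)
```

View pics/g.png

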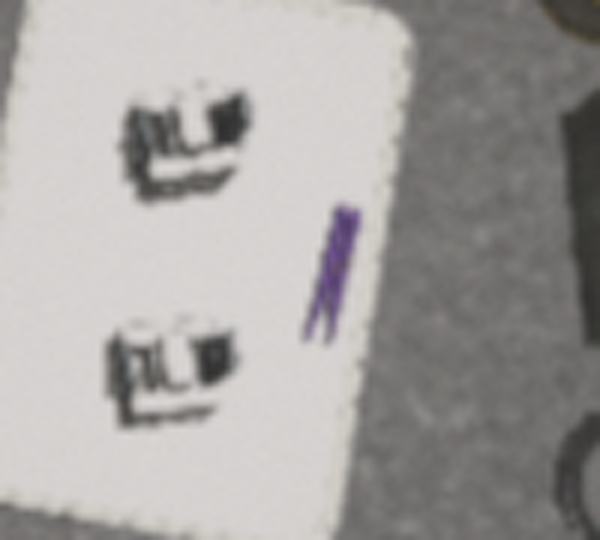

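Both cartridges stand upright on the tray: spent at (170,375), fresh at (185,145), and the peg is untouched. Compared with the spent one, whose pose I know, the fresh one is at (568,-145) with tool-y at about 101°.

{"fn": "play_rows", "kwargs": {"increments": "-1.4 -3.3 0 0 0.6; -1.4 -3.3 0 0 0.6; -1.4 -3.3 0 0 0.6; -1.4 -3.3 0 0 0.6; -1.4 -3.4 0 0 0.6"}}

```text
clock: 12.68
position: [0.5097, -0.0548, 0.2003]
ee_rot: [-0.222, 3.133, 0.0]
force: [0.0, 1.3, 0.2]
width: 0.803
gripper_force: 0.0
```

{"fn": "play_rows", "kwargs": {"increments": "-1.5 -3.4 0 0 0.6; -1.5 -3.4 0 0 0.6; -1.4 -3.3 0 -2.8 0.6; 0 0 0 0 0.8; 0 0 0 0 0.8"}}

```text
clock: 13.1
position: [0.567, -0.1497, 0.1997]
ee_rot: [0.292, -3.127, 0.002]
force: [-0.3, 0.2, -0.2]
width: 0.88
gripper_force: 0.0
```

{"fn": "play_rows", "kwargs": {"increments": "0 0 2 0 0.8; 0 0 3 0 0.8; 0 0 2 0 0.8; 0 0 0 0 0.8; 0 0 0 0 0.8"}}

```text
clock: 13.52
position: [0.566, -0.1457, 0.1298]
ee_rot: [0.3, -3.125, -0.002]
force: [-0.2, -0.5, -0.2]
width: 0.9
gripper_force: 0.0
```

```bash
python3 -c "
from h import *
go(.568,-.1453,.0705,101.1)"
```

```text
t 13.52 pos [ 0.566  -0.1457  0.1298] tooly 100.95 tilt [-0.002  0.001] -> xyz cm [-0.22 -0.01  5.93] turn -0.15 F [-0.2 -0.5 -0.2] M [ 0.    0.07 -0.02] w 0.9 gf 0.0 n 2.0
```

{"fn": "play_rows", "kwargs": {"increments": "-0.15 0 1.8 0 0.6; 0 0 2 0 0.6; 0 0 1.4 0 0.6; 0 0 0.7 0 0.6; 0 0 0 0 0.6"}}

```text
clock: 13.93
position: [0.5684, -0.146, 0.0713]
ee_rot: [0.299, -3.127, -0.0]
force: [-0.8, -0.4, 0.8]
width: 0.803
gripper_force: 0.0
```

{"fn": "play_rows", "kwargs": {"increments": "0 0 0 0 0.6; 0 0 0 0 0.6"}}

```text
clock: 14.1
position: [0.5694, -0.1465, 0.0728]
ee_rot: [-0.299, 3.125, -0.001]
force: [-0.1, -0.4, -0.5]
width: 0.8
gripper_force: 0.0
```

```bash
python3 -c "
from h import *
go(.568,-.1453,.0705,101.1)"
```

```text
t 14.1 pos [ 0.5694 -0.1465  0.0728] tooly 100.92 tilt [ 0.002 -0.   ] -> xyz cm [0.11 0.15 0.22] turn -0.18 F [-0.1 -0.4 -0.5] M [0.03 0.03 0.01] w 0.8 gf 0.0 n 1.0
```

{"fn": "play_rows", "kwargs": {"increments": "0.1 0.1 0.2 -0.2 0.4; 0 0 0 0 0.2; 0 0 0 0 0.1; 0 0 0 0 0; 0 0 0 0 -0.1", "grip_force": 25}}

```text
clock: 14.52
position: [0.5675, -0.1457, 0.0696]
ee_rot: [-0.304, 3.126, -0.0]
force: [-1.0, 0.6, 3.3]
width: 0.493
gripper_force: 4.4
```

{"fn": "play_rows", "kwargs": {"increments": "0 0 0 0 -0.2; 0 0 0 0 -0.3; 0 0 0 0 -0.4; 0 0 0 0 -0.5; 0 0 0 0 -0.6"}}

```text
clock: 14.93
position: [0.5675, -0.1458, 0.0694]
ee_rot: [-0.304, 3.126, -0.0]
force: [-0.1, -1.2, 4.3]
width: 0.337
gripper_force: 25.0
```

{"fn": "play_rows", "kwargs": {"increments": "0 0 0 0 -0.6; 0 0 0 0 -0.6; 0 0 0 0 -0.6", "grip_force": 30}}

```text
clock: 15.18
position: [0.5675, -0.1458, 0.0694]
ee_rot: [-0.304, 3.126, -0.0]
force: [0.2, -1.0, 5.0]
width: 0.332
gripper_force: 30.0
```

```bash
python3 -c "
from h import *
go(.568,-.1453,.0705,101.1)"
```

```text
t 15.18 pos [ 0.5675 -0.1458  0.0694] tooly 101.11 tilt [ 0.001 -0.   ] -> xyz cm [-0.06  0.03 -0.11] turn 0.01 F [ 0.2 -1.   5. ] M [-0.01  0.05 -0.02] w 0.332 gf 30.036499500274658 n 1.0
```

{"fn": "play_rows", "kwargs": {"increments": "0 0 -0.5 0 -0.6; 0 0 -1.5 0 -0.6; 0 0 -2.5 0 -0.6; 0 0 -3 0 -0.6; 0 0 -3 0 -0.6"}}

```text
clock: 15.6
position: [0.566, -0.1452, 0.1745]
ee_rot: [0.304, -3.124, -0.001]
force: [1.3, -0.7, -1.8]
width: 0.334
gripper_force: 30.0
```

{"fn": "play_rows", "kwargs": {"increments": "0 0 -3 0 -0.6; 0 0 -2.5 0 -0.6; 0 0 -1.5 0 -0.6; 0 1.5 0 0 -0.6; -0.1 2.8 0 0 -0.6"}}

```text
clock: 16.02
position: [0.5598, -0.1065, 0.2453]
ee_rot: [-0.296, 3.126, -0.004]
force: [0.0, -0.6, -2.8]
width: 0.329
gripper_force: 29.9
```

{"fn": "play_rows", "kwargs": {"increments": "-0.1 3.3 0 0 -0.6; -0.1 3.3 0 0 -0.6; -0.1 3.3 0 0 -0.6; -0.1 3.3 0 0 -0.6; -0.1 3.3 0 0 -0.6"}}

```text
clock: 16.43
position: [0.5318, 0.0612, 0.2439]
ee_rot: [0.304, -3.125, -0.0]
force: [1.4, 0.0, -1.8]
width: 0.333
gripper_force: 30.0
```

{"fn": "play_rows", "kwargs": {"increments": "-0.1 3.3 0 0 -0.6; -0.1 3.3 0 0 -0.6; 0 3.3 0 0 -0.6; 0 1.8 0 0 -0.6; 0 1 0 0 -0.6"}}

```text
clock: 16.85
position: [0.5087, 0.1881, 0.2437]
ee_rot: [0.311, -3.124, -0.001]
force: [0.2, -0.5, -2.0]
width: 0.331
gripper_force: 30.0
```

{"fn": "play_rows", "kwargs": {"increments": "0 0 0 1.5 -0.6; 0 0 0 1.5 -0.6; 0 0 0 0 -0.6; 0 0 0 0 -0.6; 0 0 0 0 -0.6"}}

```text
clock: 17.27
position: [0.5109, 0.1831, 0.2443]
ee_rot: [-0.219, 3.134, -0.001]
force: [-0.8, -0.4, -2.3]
width: 0.333
gripper_force: 30.0
```

```bash
python3 -c "
from h import *
go(.5107,.184,.17,98.1)
p=vision.get_image('scene');cv2.imwrite('pics/i.png',cv2.resize(p['frame'][110:240,180:330],None,fx=5,fy=5,interpolation=cv2.INTER_CUBIC)[:590,...,::-1])"
```

```text
t 17.27 pos [0.5109 0.1831 0.2443] tooly 97.99 tilt [ 0. -0.] -> xyz cm [0.01 0.09 7.43] turn -0.11 F [-0.8 -0.4 -2.3] M [ 0.    0.04 -0.  ] w 0.333 gf 29.950724244117737 n 2.0
```

View pics/i.png

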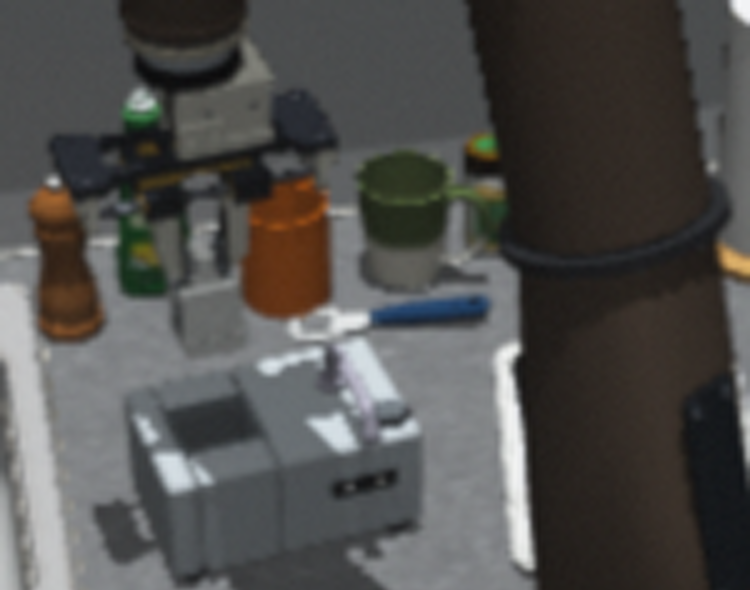

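The fresh cartridge hangs upright at (210,300), directly over the well at (210,420). I'll go down to just above the mouth, then continue by feel.

{"fn": "play_rows", "kwargs": {"increments": "0 0.05 1.5 -0.1 -0.6; 0 0 2.5 0 -0.6; 0 0 2 0 -0.6; 0 0 1 0 -0.6; 0 0 0 0 -0.6"}}

```text
clock: 17.73
position: [0.5092, 0.1842, 0.1722]
ee_rot: [0.224, -3.13, 0.003]
force: [-0.2, -0.0, -1.9]
width: 0.334
gripper_force: 30.0
```

{"fn": "play_rows", "kwargs": {"increments": "0 0 0.2 0 -0.6; 0 0 0 0 -0.6; 0 0 0 0 -0.6; 0 0 0 0 -0.6"}}

```text
clock: 18.07
position: [0.5111, 0.1854, 0.1733]
ee_rot: [-0.225, 3.132, 0.001]
force: [0.2, 0.3, -2.0]
width: 0.332
gripper_force: 30.0
```

```bash
python3 -c "
from h import *
go(.5107,.184,.170,98.1)"
```

```text
t 18.07 pos [0.5111 0.1854 0.1733] tooly 98.22 tilt [0.002 0.001] -> xyz cm [ 0.06 -0.14  0.33] turn 0.12 F [ 0.2  0.3 -2. ] M [ 0.03  0.11 -0.04] w 0.332 gf 29.950795769691467 n 1.0
```

{"fn": "play_rows", "kwargs": {"increments": "0.04 -0.12 0.3 0.1 -0.6; 0 0 0.2 0 -0.6; 0 0 0.2 0 -0.6; 0 0 0.2 0 -0.6; 0 0 0 0 -0.6"}}

```text
clock: 18.48
position: [0.5099, 0.1839, 0.1627]
ee_rot: [0.222, -3.133, 0.0]
force: [-0.0, 0.1, -2.3]
width: 0.33
gripper_force: 30.0
```

```bash
python3 -c "
from h import *
go(.5107,.184,.155,98.1)"
```

```text
t 18.48 pos [0.5099 0.1839 0.1627] tooly 98.12 tilt [-0.001 -0.   ] -> xyz cm [-0.08  0.    0.77] turn 0.02 F [-0.   0.1 -2.3] M [ 0.01  0.02 -0.  ] w 0.33 gf 29.95076984167099 n 1.0
```

{"fn": "play_rows", "kwargs": {"increments": "-0.03 0 0.3 0 -0.6; 0 0 0.3 0 -0.6; 0 0 0.2 0 -0.6; 0 0 0.1 0 -0.6; 0 0 0 0 -0.6"}}

```text
clock: 18.9
position: [0.5103, 0.1839, 0.1539]
ee_rot: [0.222, -3.133, 0.0]
force: [0.5, -0.7, -2.5]
width: 0.33
gripper_force: 30.0
```

```bash
python3 -c "
from h import *
go(.5107,.184,.116,98.1)"
```

```text
t 18.9 pos [0.5103 0.1839 0.1539] tooly 98.12 tilt [-0. -0.] -> xyz cm [-0.04  0.01  3.79] turn 0.02 F [ 0.5 -0.7 -2.5] M [0.01 0.01 0.06] w 0.33 gf 29.950798451900482 n 1.0
```

It's past the lead-in with no side force, so I'll continue down.

{"fn": "play_rows", "kwargs": {"increments": "0 0 0.6 0 -0.6; 0 0 0.8 0 -0.6; 0 0 0.8 0 -0.6; 0 0 0.6 0 -0.6; 0 0 0.4 0 -0.6"}}

```text
clock: 19.32
position: [0.5101, 0.1838, 0.121]
ee_rot: [0.222, -3.133, 0.001]
force: [-0.1, -0.5, -2.3]
width: 0.33
gripper_force: 30.0
```

{"fn": "play_rows", "kwargs": {"increments": "0 0 0.3 0 -0.6; 0 0 0.2 0 -0.6; 0 0 0 0 -0.6; 0 0 0 0 -0.6"}}

```text
clock: 19.65
position: [0.5104, 0.1838, 0.1172]
ee_rot: [0.222, -3.134, 0.0]
force: [0.0, -0.7, -2.1]
width: 0.332
gripper_force: 30.0
```

```bash
python3 -c "
from h import *
go(.5107,.184,.1022,98.1)"
```

```text
t 19.65 pos [0.5104 0.1838 0.1172] tooly 98.11 tilt [-0. -0.] -> xyz cm [-0.03  0.01  1.5 ] turn 0.01 F [ 0.  -0.7 -2.1] M [-0.22  0.08  0.08] w 0.332 gf 29.95344579219818 n 1.0
```

{"fn": "play_rows", "kwargs": {"increments": "0 0 0.4 0 -0.6; 0 0 0.4 0 -0.6; 0 0 0.3 0 -0.6; 0 0 0.2 0 -0.6; 0 0 0 0 -0.6"}}

```text
clock: 20.07
position: [0.5109, 0.1838, 0.1042]
ee_rot: [-0.222, 3.133, -0.0]
force: [1.8, -3.1, 0.2]
width: 0.331
gripper_force: 30.0
```

{"fn": "play_rows", "kwargs": {"increments": "0 0 0.15 0 -0.6; 0 0 0 0 -0.6; 0 0 0 0 -0.6"}}

```text
clock: 20.32
position: [0.5109, 0.1838, 0.1029]
ee_rot: [-0.222, 3.133, 0.0]
force: [2.4, -2.6, 3.5]
width: 0.332
gripper_force: 30.0
```

```bash
python3 -c "
from h import *
go(.5107,.184,.1014,98.1)"
```

```text
t 20.32 pos [0.5109 0.1838 0.1029] tooly 98.1 tilt [0.001 0.   ] -> xyz cm [0.02 0.02 0.15] turn 0.0 F [ 2.4 -2.6  3.5] M [-0.58 -0.44  0.06] w 0.332 gf 30.01133680343628 n 1.0
```

{"fn": "play_rows", "kwargs": {"increments": "-0.02 -0.03 0.1 0 -0.6; 0 0 0 0 -0.6; 0 0 0 0 -0.6"}}

```text
clock: 20.57
position: [0.511, 0.1838, 0.1019]
ee_rot: [-0.222, 3.133, 0.0]
force: [1.5, -2.2, 4.1]
width: 0.332
gripper_force: 30.0
```

{"fn": "play_rows", "kwargs": {"increments": "0 0 0.08 0 -0.6; 0 0 0 0 -0.6; 0 0 0 0 -0.6"}}

```text
clock: 20.82
position: [0.5109, 0.1838, 0.1011]
ee_rot: [-0.222, 3.133, 0.0]
force: [2.1, -2.2, 5.2]
width: 0.336
gripper_force: 30.0
```

```bash
python3 -c "
from h import *
go(.5107,.184,.1014,98.1)"
```

```text
t 20.82 pos [0.5109 0.1838 0.1011] tooly 98.12 tilt [0. 0.] -> xyz cm [ 0.02  0.02 -0.03] turn 0.02 F [ 2.1 -2.2  5.2] M [-0.48 -0.28  0.07] w 0.336 gf 30.034732818603516 n 1.0
```

{"fn": "play_rows", "kwargs": {"increments": "0 0 0 0 -0.3; 0 0 0 0 -0.25; 0 0 0 0 -0.2; 0 0 0 0 -0.15; 0 0 0 0 -0.1"}}

```text
clock: 21.23
position: [0.5107, 0.1843, 0.1011]
ee_rot: [-0.223, 3.133, 0.001]
force: [0.9, -1.0, 4.4]
width: 0.441
gripper_force: 5.6
```

{"fn": "play_rows", "kwargs": {"increments": "0 0 0 0 -0.05; 0 0 0 0 0; 0 0 0 0 0.05; 0 0 0 0 0.1; 0 0 0 0 0.1"}}

```text
clock: 21.65
position: [0.5106, 0.1841, 0.1009]
ee_rot: [0.223, -3.134, -0.001]
force: [-0.2, 0.4, 3.9]
width: 0.546
gripper_force: 2.9
```

```bash
python3 -c "
from h import *
go(.5107,.184,.1014,98.1)"
```

```text
t 21.65 pos [0.5106 0.1841 0.1009] tooly 98.14 tilt [-0.  0.] -> xyz cm [-0.01 -0.01 -0.05] turn 0.04 F [-0.2  0.4  3.9] M [-0.05 -0.09  0.05] w 0.546 gf 2.8520724491681904 n 1.0
```

{"fn": "play_rows", "kwargs": {"increments": "0 0 0 0 0.3; 0 0 0 0 0.6; 0 0 0 0 0.8; 0 0 0 0 0.8; 0 0 -0.5 0 0.8"}}

```text
clock: 22.07
position: [0.5098, 0.1834, 0.1051]
ee_rot: [0.222, -3.132, 0.001]
force: [0.1, -0.8, -0.5]
width: 0.862
gripper_force: 0.0
```

{"fn": "play_rows", "kwargs": {"increments": "0 0 -1.5 0 0.8; 0 0 -3 0 0.8; 0 0 -3.5 0 0.8; 0 0 -3.5 0 0.8; 0 0 0 0 0.8"}}

```text
clock: 22.48
position: [0.5138, 0.1848, 0.2276]
ee_rot: [-0.221, 3.125, 0.006]
force: [1.6, 1.0, 0.1]
width: 0.903
gripper_force: 0.0
```

{"fn": "play_rows", "kwargs": {"increments": "2 3.5 0 0 0.8; 2 3.5 0 0 0.8; 2 3.5 0 0 0.8; 2 3.5 0 0 0.8; 2 3.5 0 0 0.8"}}

```text
clock: 22.9
position: [0.3855, 0.3439, 0.2211]
ee_rot: [-0.222, 3.134, 0.0]
force: [0.3, 0.2, -0.4]
width: 0.897
gripper_force: 0.0
```

{"fn": "play_rows", "kwargs": {"increments": "2 3.5 0 0 0.8; 2 3.5 0 0 0.8; 2 3.5 0 0 0.8; 0 0 0 0 0.8; 0 0 0 0 0.8"}}

```text
clock: 23.32
position: [0.3104, 0.4402, 0.2207]
ee_rot: [0.231, -3.132, -0.0]
force: [0.1, -1.3, 0.4]
width: 0.899
gripper_force: 0.0
```

Run:
```python
from h import *
go(.5107,.184,.1014,98.1)
P=cloud((.511,.1845),.042,.110,.14,5); print("fresh",pca(P),rect(P))
P=cloud((.511,.1845),.042,.085,.14,1)
P=cloud((.4504,-.1362),.042,.06,.11,4); print("spent",pca(P),rect(P))
p=vision.get_image("top");f=p["frame"]; s=vision.get_image("scene")["frame"]
im=np.hstack([cv2.resize(c,(400,340),interpolation=cv2.INTER_CUBIC) for c in(f[150:235,170:270],f[150:235,285:385])])
im=np.vstack([im[:,:800],cv2.resize(s[150:210,200:400],(800,240),interpolation=cv2.INTER_CUBIC)])
cv2.imwrite("pics/j.png",im[...,::-1])
```

```text
t 23.32 pos [0.3104 0.4402 0.2207] tooly 98.43 tilt [-0.001  0.   ] -> xyz cm [-16.07 -28.28  11.9 ] turn 0.33 F [ 0.1 -1.3  0.4] M [-0.03 -0.06  0.02] w 0.899 gf 0.0 n 9.0
fresh (array([509.7, 185.7]), np.float64(98.0), array([ 6.9, 15.4]), array([0.1123, 0.1186, 0.126 ]), 409) (array([510.4, 184.3]), array([26.3, 51.5]), 0.3)
spent (array([ 449.4, -136.7]), np.float64(103.3), array([12.7, 14.5]), array([0.061 , 0.0669, 0.0914]), 773) (array([ 450.1, -135.5]), array([44.3, 53.3]), 8.5)
```

View pics/j.png

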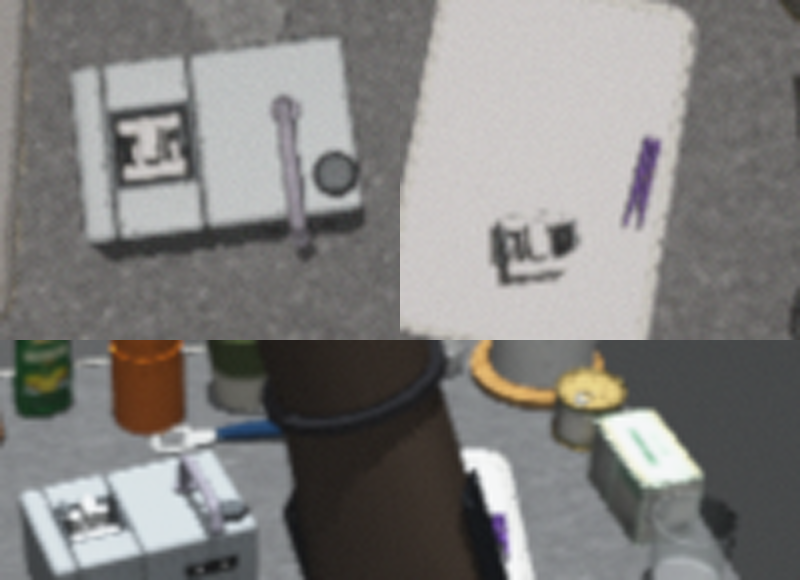

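The fresh cartridge sits at (150,145) with the same height and pad spread as the spent one when it was latched. The sprung pin has not lifted it, so it is latched. The spent cartridge stands on the tray at (535,245), and the peg hasn't moved.

```bash
python3 -c "
from cell import job
print(job.sign_off())"
```

```text
the job is handed in; nothing more can be done
None
```

The job is handed in: the spent cartridge stands upright on the white tray, and the fresh one is pushed home in the well and, by its height and pad spread, latched on both sides, done in about 24 s with no contact force above about 6 N in the readings.

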